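Pack the push-pin tins and clip the box shut

TASK

Pack all the push-pin tins from the rack into the grey storage box as a pyramid: three side by side in the cradles at the bottom, the rest saddled in the gaps on top. Then set the blue lid squarely on the box and snap its four orange clips fully down over the rim in opposite-corner order: any clip first, next the one diagonally across from it, then the remaining two. Leave the other things on the desk where they are.

Things in the scene. Friction and masses are not known exactly. Their poses are not given: they have to be found in the camera images.
- box: Grey storage box fixed to the desk, 118 (x) x 130 (y) mm, rim at z 48, walls 4, inner floor at z 5 mm. Origin: centre of underside; z up; +x side to the robot's left, +y side towards it. A white insert 40 mm wide in y (top z 14, ridges to z 22.5; 41 mm of finger room between it and each y wall) has three cradles 33 mm apart along x; tins lie in them along the box's y. Four orange clips are hinged at its -x and +x walls.
- slot_1 (a point): Place in the box (no visible mark): centre of a tin lying in bottom cradle 1; box frame (-33, 0, 29) mm. Its axes are the box's.
- slot_2 (a point): Place in the box (no visible mark): centre of a tin lying in bottom cradle 2; box frame (0, 0, 29) mm. Its axes are the box's.
- slot_3 (a point): Place in the box (no visible mark): centre of a tin lying in bottom cradle 3; box frame (33, 0, 29) mm. Its axes are the box's.
- slot_4 (a point): Place in the box (no visible mark): centre of a tin lying in the gap on top of bottom tins 1 and 2; box frame (-16.5, 0, 54) mm. Its axes are the box's.
- slot_5 (a point): Place in the box (no visible mark): centre of a tin lying in the gap on top of bottom tins 2 and 3; box frame (16.5, 0, 54) mm. Its axes are the box's.
- tin_1_center (a point): Centre of a red round push-pin tin with aluminium ends, 30 mm diameter, 56 mm long, about 60 g, lying on its side; its axis is its y (the turn about y is arbitrary). It starts in the rack, centre 25 mm above the desk, and rolls freely on a flat surface; hold it by its two flat ends. None if absent in this run.
- tin_2_center (a point): Centre of a green round push-pin tin with aluminium ends, 30 mm diameter, 56 mm long, about 60 g, lying on its side; its axis is its y (the turn about y is arbitrary). It starts in the rack, centre 25 mm above the desk, and rolls freely on a flat surface; hold it by its two flat ends. None if absent in this run.
- tin_3_center (a point): Centre of a yellow round push-pin tin with aluminium ends, 30 mm diameter, 56 mm long, about 60 g, lying on its side; its axis is its y (the turn about y is arbitrary). It starts in the rack, centre 25 mm above the desk, and rolls freely on a flat surface; hold it by its two flat ends. None if absent in this run.
- tin_4_center (a point): Centre of a blue round push-pin tin with aluminium ends, 30 mm diameter, 56 mm long, about 60 g, lying on its side; its axis is its y (the turn about y is arbitrary). It starts in the rack, centre 25 mm above the desk, and rolls freely on a flat surface; hold it by its two flat ends. None if absent in this run.
- tin_5_center (a point): Centre of a copper-coloured round push-pin tin with aluminium ends, 30 mm diameter, 56 mm long, about 60 g, lying on its side; its axis is its y (the turn about y is arbitrary). It starts in the rack, centre 25 mm above the desk, and rolls freely on a flat surface; hold it by its two flat ends. None if absent in this run.
- rack: Low light-wood rack, 200 (its x) x 40 x 10 mm with ridges to 20 mm, fixed to the desk; origin: centre of its underside. Five cradles 36 mm apart along its x hold the tins across it; the tins' ends overhang the rack by 8 mm on both sides.
- lid_grip (a point): Grip point of the blue lid (180 g), in its white bar: 16 (lid x) x 50 x 30 mm tall, top 9 mm above the point. 21 mm below the point: top of the hollow dome, 82x94 mm; 50 mm below: underside of the flange, 118 (x) x 130 (y) x 3 mm, with a 7 mm lip that drops inside the rim, play 1.5 mm or more a side, either way round. On the desk the point is at z 57 mm, seated 98 mm above the box's origin.
- clip_nl (a joint): Angle of the near left (box +x, +y) orange clip: 0 shut, flat over the lid's flange; 2.2 open, up and leaning outward. Over-centre spring: below 1.1 it snaps shut by itself, above it springs open; 3 N at the tip. Tab 24 mm wide, 5 thick, 24 from hinge axis to tip; axis along box y at box x +66, y +44, z 53.5 mm. Push it from outside inward over the rim. Open for the lid to go on.
- clip_nr (a joint): Angle of the near right (box -x, +y) orange clip: 0 shut, flat over the lid's flange; 2.2 open, up and leaning outward. Over-centre spring: below 1.1 it snaps shut by itself, above it springs open; 3 N at the tip. Tab 24 mm wide, 5 thick, 24 from hinge axis to tip; axis along box y at box x -66, y +44, z 53.5 mm. Push it from outside inward over the rim. Open for the lid to go on.
- clip_fl (a joint): Angle of the far left (box +x, -y) orange clip: 0 shut, flat over the lid's flange; 2.2 open, up and leaning outward. Over-centre spring: below 1.1 it snaps shut by itself, above it springs open; 3 N at the tip. Tab 24 mm wide, 5 thick, 24 from hinge axis to tip; axis along box y at box x +66, y -44, z 53.5 mm. Push it from outside inward over the rim. Open for the lid to go on.
- clip_fr (a joint): Angle of the far right (box -x, -y) orange clip: 0 shut, flat over the lid's flange; 2.2 open, up and leaning outward. Over-centre spring: below 1.1 it snaps shut by itself, above it springs open; 3 N at the tip. Tab 24 mm wide, 5 thick, 24 from hinge axis to tip; axis along box y at box x -66, y -44, z 53.5 mm. Push it from outside inward over the rim. Open for the lid to go on.
- mug: Cream mug with green inside, 94 mm tall, standing beyond the rack; bystander, origin under its centre.
- rubber: Eraser in a green paper sleeve, 21x48x12 mm; bystander, origin under its centre.
- highlighter: Orange highlighter, 118 mm long, lying; bystander, origin under its centre.
- measure: Yellow tape measure, 34x79x60 mm; bystander, origin under its centre.
- tape: Roll of tape lying flat, 96 mm across, 25 mm high; bystander, origin under its centre.
There are look-alikes about, which are no part of the job. Leave any white look-alike of the part that bears tin_3_center alone.

How it is judged:
By the outcome, as a careful person would: the job done as asked, in the order asked, and still so for the second after the job is handed in, with the robot touching nothing.
Of tin_1, tin_2, tin_3, tin_4, tin_5 only 4 to 5 are there at a start; the rules pass over those that are not, and their reading is None.
At some moment in a run one of lid may be knocked a few centimetres aside while the robot is not near it.
It also fails if it takes over 210 s, if anything falls off the work surface, if the arm or the gripper's body presses on something with over 40 N, if the wrist force passes 120 N, or if a joint passes its speed limit or range.

ROBOT

A 7-joint arm with a two-finger parallel gripper is mounted at the origin on a cart in front of the work surface, level with it; the furniture and walls round the work are solid. World frame = base frame: x ahead of the robot, y to its left, z up, the work surface at z = 0. Lengths are in m, angles in rad, forces in N, time in s.
With the tool pointing down it reaches from about 0.4 to 0.85 m from the base axis. Payload 4.4 kg.
Tool frame: the origin (TCP) lies midway between the tips of the shut fingers; the grasp point (between the pads) lies 19 mm behind it; z points along the fingers, y is the line along which they close (so a half turn about z gives the same grasp; the last joint's range is limited). The gripper opens to 94 mm and grips with 3 to 60 N. Pads are 16 mm wide; open, the fingers measure 119 mm over their backs; the gripper's body (75 mm by 177 mm) begins 78 mm behind the grasp point.
Start: joints at [1.2, 0.628, 0.038, 1.517, -0.027, 0.996, -0.02], TCP at [0.195, -0.62, 0.205] pointing down, gripper open.
Joint ranges: [-3.06, 3.06], [-0.37, 2.12], [-1.25, 1.32], [0.18, 2.47], [-1.1, 4.24], [0.23, 1.98], [-2.94, 2.94]. Speed limits (rad/s): [2.57, 2.57, 3.14, 3.14, 3.14, 3.14, 3.14].

INTERFACE

Orientations are given as [roll, pitch, yaw] about the fixed x, y, z axes, in that order (R = Rz(yaw) Ry(pitch) Rx(roll)).
In Python, from cell import * gives the robot as it stands.
- The arm moves only by the shell command python3 -m crank 'ROWS' [FORCE]. ROWS is JSON, a list of rows, each a list of 5 numbers: the opening, from 0 (shut) to 1 (fully open), then the shift along the tool's x, y, z in m, then the turn about the tool's z in degrees. A call has 1 to 8 rows; each row is the pose to reach, as a shift and turn from the pose commanded when the call began, along the tool's axes at that moment; what a row does not reach only later rows make up. A row lasts 1/10 s, in which the tool goes at most 50 mm and 8.59 degrees, less where a joint would pass 70% of its speed; a pose out of reach is approached as far as the arm can. A call with a gripper value outside its range is refused whole. The fingers move at their own pace and stop on an object; FORCE is the grip in N (left out, the last holds). Time passes only in rows, so rows that repeat a pose let the fingers close. It gives the time, the measured TCP pose, the force, the opening and the grip force at its end, in the units of the state.
- read_state(): the state, without advancing time (a new reading comes with each control period).
- snapshot(name): name is "side" or "top"; returns the picture (480x640x3 uint8, blue, green, red); there is no depth.
- get_calibration(name): a dict with "mtx" (3x3 intrinsics, pixels), "extrinsics" (4x4, takes a point from world to camera coordinates). Camera axes: x right, y up, looking along -z (the intrinsics and any distortion apply to the point x, -y, -z); pixel columns grow to the right and rows downward; lengths in m; the calibration is good to about 2 mm. A picture is of the moment at which its call begins. get_calibration takes no time and is no camera call.
- job_done(): hands the job in; it is judged then, once.
The state is a dict: "time": time; "q": joint angles; "joint_vel": joint speeds; "tau": joint torques, N m; "eef_pos": TCP position; "tcp_rot": TCP orientation; "ft_force": force on the tool from outside, world axes, zero at the start; "ft_torque": the same for the moment, N m; "width": finger opening in m; "finger_force": force on a finger pad.
Only numpy, scipy, OpenCV 4.12 (cv2) and the standard library are available. Lean on these libraries where they do the work, as an engineer would, in place of code of your own. Each camera call takes 0.05 s, during which the arm holds its last target. There are 200 camera calls.

## Working session

There is one attempt and no reset: what is moved stays moved. The work goes in short steps, Python scripts to look and compute and a shell command to move; the robot and the scene stay as the last step left them, time stands still between calls to the robot, and variables do not carry over. Pictures are saved under pics/ and viewed, at most 19 in all, crops included, and the job is handed in when it is done.

```bash
mkdir -p pics; ls; python3 - <<'E'
from cell import *
import cv2
for n in("side","top"):
    cv2.imwrite(f"pics/{n}0.png",snapshot(n)); c=get_calibration(n); print(n,c["mtx"],c["extrinsics"],[k for k in c])
s=read_state(); print(s["eef_pos"],s["tcp_rot"],s["width"],s["time"])
E
```

```text
pics
side [[522.34723887   0.         332.34205053]
 [  0.         522.34723887 242.09123109]
 [  0.           0.           1.        ]] [[ 0.99449747 -0.10407051 -0.01200489 -0.52122313]
 [ 0.06022394  0.47417711  0.87836732 -0.02874652]
 [-0.08571969 -0.87425705  0.47783547 -1.33644417]
 [ 0.          0.          0.          1.        ]] ['mtx', 'extrinsics']
top [[560.0469347    0.         323.07460755]
 [  0.         560.0469347  237.99351309]
 [  0.           0.           1.        ]] [[ 0.08141823 -0.99667416  0.0034203  -0.12578548]
 [ 0.97062773  0.08006906  0.22687169 -0.53393082]
 [-0.22639101 -0.01515165  0.97391865 -1.58858614]
 [ 0.          0.          0.          1.        ]] ['mtx', 'extrinsics']
[ 0.19489157 -0.61947997  0.20467785] [-3.13993279e+00  4.20311366e-05  3.04780850e-01] 0.09419879976449703 0.1
```

View pics/top0.png

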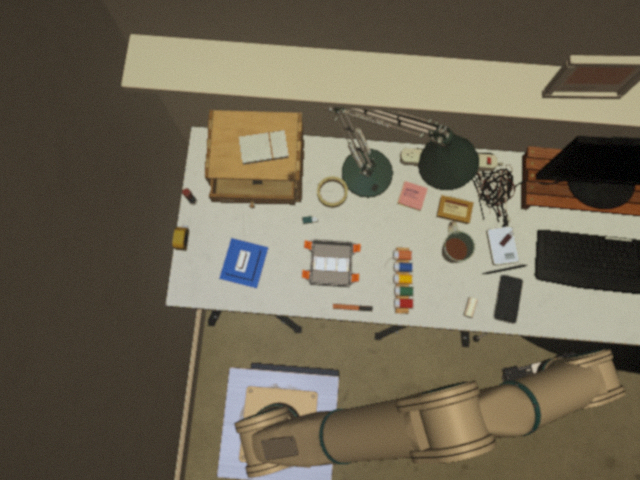

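View pics/side0.png

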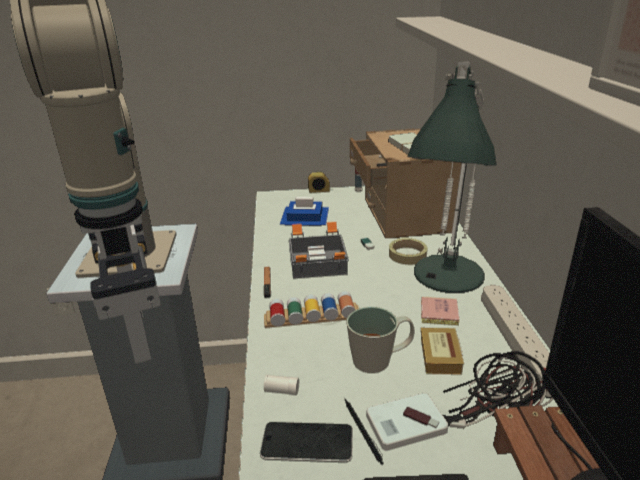

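The top view shows the lid at about (243,262), the box at (332,263), and the rack at (403,280) with five tins: copper, blue, yellow, green and red. The white look-alike is at (471,307). In the side view the tins are around (278–347,310), the box at (318,252) and the lid at (304,210). I'll zoom in for pixel positions.

```bash
python3 - <<'E'
import cv2,numpy as np
t=cv2.imread("pics/top0.png");s=cv2.imread("pics/side0.png")
a=cv2.resize(t[225:325,220:420],None,fx=4,fy=4,interpolation=cv2.INTER_CUBIC)
cv2.imwrite("pics/tz.png",a)
b=cv2.resize(s[190:330,250:370],None,fx=4.25,fy=4.25,interpolation=cv2.INTER_CUBIC)
cv2.imwrite("pics/sz.png",b)
E
```

```text
(no output)
```

View pics/tz.png

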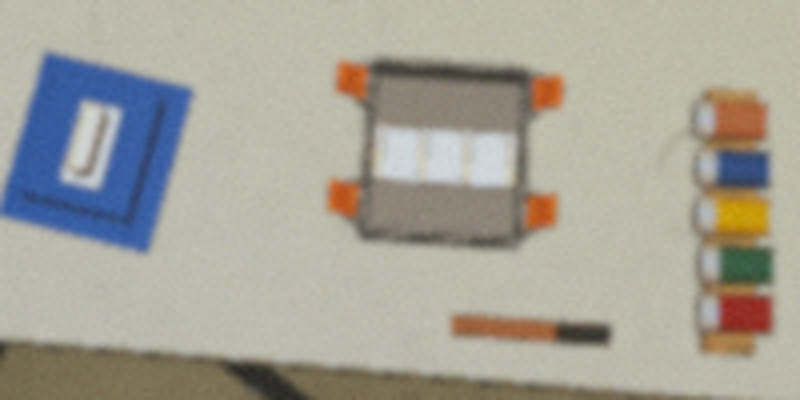

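View pics/sz.png

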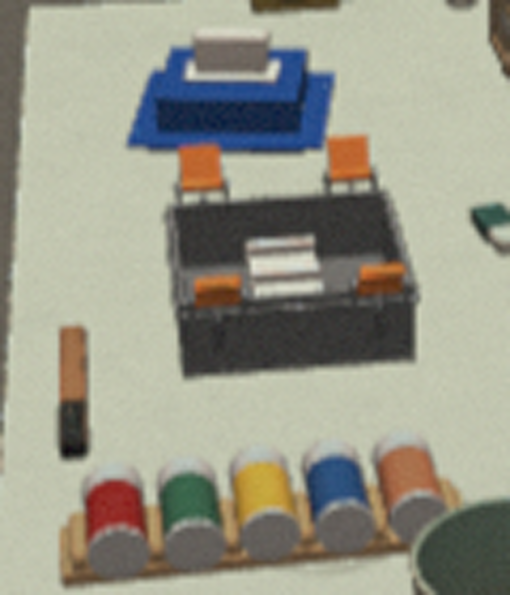

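The zooms give corner pixels for the box rim, the lid flange and the tins' near-end discs in both views. I'll fit the poses from these.

```bash
cat > h.py <<'E'
from cell import *
import numpy as np,cv2
from scipy.optimize import least_squares
def proj(n,P):
    c=get_calibration(n);E=c["extrinsics"];p=np.atleast_2d(P)@E[:3,:3].T+E[:3,3]
    p=p*[1,-1,-1];p=p@c["mtx"].T
    return p[:,:2]/p[:,2:]
def T(p,o):
    c,s=np.cos(p[3]),np.sin(p[3]);o=np.atleast_2d(o)
    return o@np.array([[c,s,0],[-s,c,0],[0,0,1]])+p[:3]
def fit(obs,x0):  # obs: (view, model mm, pixel)
    f=lambda p:np.concatenate([(proj(v,T(p,np.array(m)/1000.))-np.array(px)).ravel() for v,m,px in obs])
    r=least_squares(f,x0,loss="soft_l1");return r.x,r.fun.reshape(-1,2)
def plan(x,y,z,yaw=None):
    "shift in tool axes and turn to bring the TCP to x,y,z and yaw (mod 180)"
    s=read_state();R=cv2.Rodrigues(np.zeros(3))[0]
    from scipy.spatial.transform import Rotation as Ro
    R=Ro.from_euler("xyz",s["tcp_rot"]).as_matrix()
    d=R.T@(np.array([x,y,z])-s["eef_pos"])
    t=0 if yaw is None else -(np.degrees(yaw-s["tcp_rot"][2])+90)%180
    t=0 if yaw is None else ((-np.degrees(yaw-s["tcp_rot"][2])+90)%180)-90
    print("shift",d.round(4),"turn",round(t,2))
E
cat > fit0.py <<'E'
from h import *
tz=lambda u,v:((u+.5)/4-.5+220,(v+.5)/4-.5+225)
sz=lambda u,v:((u+.5)/4.25-.5+250,(v+.5)/4.25-.5+190)
box=[("top",(59,-65,48),tz(372,62)),("top",(-59,-65,48),tz(528,70)),("top",(-59,65,48),tz(520,245)),("top",(59,65,48),tz(360,238)),
("side",(-59,65,48),sz(180,308)),("side",(-59,-65,48),sz(415,300)),("side",(59,65,48),sz(172,208)),("side",(59,-65,48),sz(388,195)),
("side",(-59,65,0),sz(184,376)),("side",(-59,-65,0),sz(413,358))]
p,r=fit(box,[.5,0,0,np.pi/2]);print("box",p.round(4));print(r.round(1).tolist())
lid=[("top",(59,-65,-47),tz(47,54)),("top",(-59,-65,-47),tz(193,92)),("top",(-59,65,-47),tz(148,251)),("top",(59,65,-47),tz(2,215)),
("side",(-59,65,-47),sz(128,146)),("side",(-59,-65,-47),sz(323,150)),("side",(59,65,-47),sz(152,73)),("side",(59,-65,-47),sz(333,73))]
p,r=fit(lid,[.5,.3,.05,np.pi/2]);print("lid",p.round(4));print(r.round(1).tolist())
c=lambda i:-72+36*i
S=[(118,552),(193,540),(270,530),(347,524),(418,510)]
A=[(697,314),(702,264),(697,215),(697,168),(697,121)]
B=[(773,313),(773,265),(769,215),(770,168),(768,121)]
rk=[]
for i in range(5):   # rack x from near(red) to far(copper); axis y to the left
    rk+=[("side",(c(i),-28,25),sz(*S[i])),("top",(c(i),28,38),tz(*A[i])),("top",(c(i),-28,38),tz(*B[i]))]
p,r=fit(rk,[.5,-.2,0,0]);print("rack",p.round(4));print(r.round(1).tolist())
for i in range(5):print(T(p,[c(i),0,25]).round(4))
E
python3 fit0.py
```

```text
box [ 0.476  -0.1101 -0.0047  1.5863]
[[-0.2, -0.8], [0.4, -0.2], [-0.0, -0.7], [-0.3, -1.6], [-0.6, 0.3], [-0.0, -1.8], [-1.2, -0.2], [-0.4, -0.5], [-0.6, 1.9], [0.4, 2.0]]
lid [0.4597 0.1507 0.0544 1.4098]
[[-0.3, -0.6], [0.6, -0.9], [0.4, 0.7], [-1.1, 0.2], [-0.5, 0.3], [0.1, 0.0], [-0.4, -0.3], [0.5, 0.3]]
rack [ 0.4455 -0.3259  0.0014  0.0816]
[[-0.3, -0.5], [0.5, -0.3], [0.7, -0.0], [0.0, 0.2], [-1.1, -0.1], [0.3, -0.3], [-0.3, 0.4], [-0.2, -0.0], [0.8, -0.0], [-0.9, -0.4], [-0.6, -0.3], [0.1, -0.3], [-0.2, 0.8], [-0.9, -0.5], [0.2, -0.5]]
[[-71.315   -6.1934  25.0014]]
[[-35.4347  -3.2596  25.0014]]
[[ 0.4455 -0.3259 25.0014]]
[[36.3258  2.6079 25.0014]]
[[72.206   5.5417 25.0014]]
```

```bash
cat >> fit0.py <<'E'
print("--")
for sel in (slice(0,8),slice(0,4),slice(4,8)):
    b=box[sel]
    if len(b)==4:
        f=lambda q:np.concatenate([(proj(v,T([q[0],q[1],0,q[2]],np.array(m)/1000.))-np.array(px)).ravel() for v,m,px in b])
        q=least_squares(f,[.5,-.1,1.57]);print(q.x.round(4),q.fun.round(1))
    else:
        p,r=fit(b,[.5,0,0,np.pi/2]);print("box",p.round(4));print(r.round(1).tolist())
E
python3 fit0.py | sed -n '/--/,$p'
python3 -c "
from h import *
r=[.4455,-.3259,0,.0816]
for i in range(5):print(T(r,[(-.072+.036*i),0,.025]).round(4))
plan(.374,-.332,.12,.0816)"
```

```text
[[ 0.3737 -0.3318  0.025 ]]
[[ 0.4096 -0.3288  0.025 ]]
[[ 0.4455 -0.3259  0.025 ]]
[[ 0.4814 -0.323   0.025 ]]
[[ 0.5173 -0.32    0.025 ]]
shift [ 0.2571 -0.2203  0.085 ] turn 12.79Traceback (most recent call last):
  File "fit0.py", line 7, in <module>
    p,r=fit(box,[.5,0,0,np.pi/2]);print("box",p.round(4));print(r.round(1).tolist())
        ~~~^^^^^^^^^^^^^^^^^^^^^^
  File "h.py", line 13, in fit
    r=least_squares(f,x0,loss="soft_l1");return r.x,r.fun.reshape(-1,2)
    return func(*args, **kwargs)
    result = trf(vector_fun.fun, vector_fun.jac, x0, f0, J0, lb, ub, ftol, xtol,
                 gtol, max_nfev, x_scale, loss_function, tr_solver,
                 tr_options.copy(), verbose, callback=callback_wrapped)
    return trf_no_bounds(
        fun, jac, x0, f0, J0, ftol, xtol, gtol, max_nfev, x_scale,
        loss_function, tr_solver, tr_options, verbose, callback=callback)
    J = jac(x)
    self._update_jac()
    ~~~~~~~~~~~~~~~~^^
    self.J = self.jac_wrapped(xp_copy(self.x), f0=self.f)
             ~~~~~~~~~~~~~~~~^^^^^^^^^^^^^^^^^^^^^^^^^^^^
    J, dct = approx_deriv
[... 516 characters left out ...]
                            ^^^^^^^
    f = np.atleast_1d(self.fun(x, *self.args, **self.kwargs))
                      ~~~~~~~~^^^^^^^^^^^^^^^^^^^^^^^^^^^^^^
    return np.atleast_1d(self.fun(x))
                         ~~~~~~~~^^^
    return self.f(x, *self.args, **self.kwargs)
           ~~~~~~^^^^^^^^^^^^^^^^^^^^^^^^^^^^^^
  File "h.py", line 12, in <lambda>
    f=lambda p:np.concatenate([(proj(v,T(p,np.array(m)/1000.))-np.array(px)).ravel() for v,m,px in obs])
                                ~~~~^^^^^^^^^^^^^^^^^^^^^^^^^^
  File "h.py", line 5, in proj
    c=get_calibration(n);E=c["extrinsics"];p=np.atleast_2d(P)@E[:3,:3].T+E[:3,3]
ValueError: time passes only in moves, steps and waits
```

```bash
sed -i 's/^from scipy.optimize/C={n:get_calibration(n) for n in("side","top")}\nfrom scipy.optimize/; s/c=get_calibration(n);/c=C[n];/' h.py; python3 fit0.py > o.txt; sed -n '/--/,$p' o.txt
```

```text
--
box [ 0.476  -0.1103 -0.0064  1.5836]
[[-0.0, -0.7], [0.5, -0.1], [-0.1, -0.6], [-0.3, -1.6], [-0.6, 0.9], [-0.0, -1.1], [-1.0, 0.4], [-0.3, 0.1]]
[ 0.4726 -0.1105  1.5983] [-0.5  0.2  0.2  0.3  0.3  0.  -0.1 -0.4]
[ 0.4766 -0.1213  1.5677] [-0.8  0.7  0.5 -0.9 -0.4 -0.   0.8  0. ]
```

```bash
python3 - <<'E'
from h import *
o=[]
for n,(x0,y0) in (("top",(299,234)),("side",(285,220))):
    a=np.mean([snapshot(n).astype(float) for _ in range(4)],0).astype(np.uint8)
    cv2.imwrite(f"pics/avg_{n}.png",a)
    o.append(cv2.resize(a[y0:y0+66,x0:x0+66],None,fx=6,fy=6,interpolation=cv2.INTER_CUBIC))
m=np.hstack(o);m=cv2.convertScaleAbs(m,alpha=1.5,beta=20);cv2.imwrite("pics/boxz.png",m);print(m.shape)
E
```

```text
(396, 792, 3)
```

View pics/boxz.png

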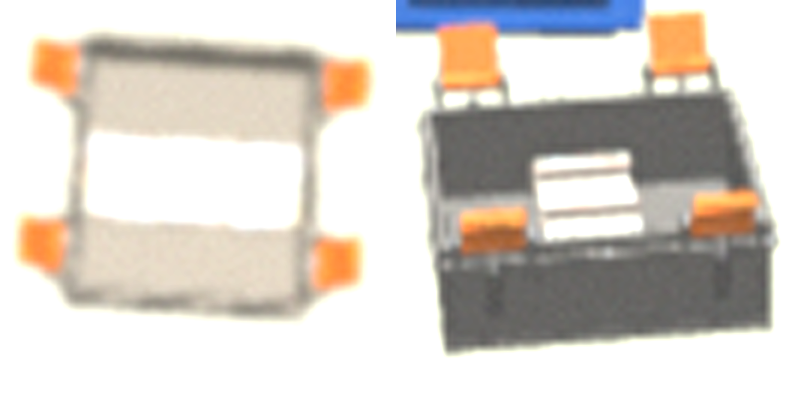

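```bash
cat > fit1.py <<'E'
from h import *
tz=lambda u,v:((u+.5)/6-.5+299,(v+.5)/6-.5+234)
sz=lambda u,v:((u+.5)/6-.5+285,(v+.5)/6-.5+220)
top=[("top",(59,-65,48),tz(85,36)),("top",(-59,-65,48),tz(322,50)),("top",(-59,65,48),tz(305,315)),("top",(59,65,48),tz(70,300))]
side=[("side",(59,65,48),sz(28,115)),("side",(59,-65,48),sz(332,92)),("side",(-59,65,48),sz(44,258)),("side",(-59,-65,48),sz(378,240)),("side",(-59,65,0),sz(52,352)),("side",(-59,-65,0),sz(374,327)),
("side",(80,44,73),sz(72,27)),("side",(80,-44,73),sz(282,14)),("side",(-80,44,73),sz(99,208)),("side",(-80,-44,73),sz(328,192))]
p,r=fit(top+side,[.5,0,0,np.pi/2]);print("box",p.round(4));print(r.round(1).tolist())
for b in(top,side):
    f=lambda q:np.concatenate([(proj(v,T([q[0],q[1],0,q[2]],np.array(m)/1000.))-np.array(px)).ravel() for v,m,px in b])
    q=least_squares(f,[.5,-.1,1.57]);print(q.x.round(4),q.fun.round(1))
E
python3 fit1.py
```

```text
box [ 0.476  -0.1109 -0.0019  1.5907]
[[-0.2, -0.4], [-0.0, -0.3], [0.6, -1.1], [-0.6, -1.1], [-0.5, -1.1], [0.5, -0.8], [-0.5, -1.1], [-0.2, -2.2], [-0.8, 0.9], [0.4, 0.9], [-0.4, 0.3], [-0.6, 0.1], [-0.3, 1.7], [0.4, 1.6]]
[ 0.4735 -0.1113  1.59  ] [-0.1  0.3  0.1  0.4  0.6 -0.3 -0.6 -0.3]
[ 0.4763 -0.1139  1.5889] [-0.3 -1.3  0.8 -1.  -0.4 -1.2  0.1 -2.2 -0.7  0.9  0.7  0.8 -0.2  0.1
 -0.3 -0.  -0.2  1.6  0.6  1.5]
```

```bash
python3 -m crank '[[0.9,0.257,-0.22,0.085,12.8],[0.9,0.257,-0.22,0.085,12.8],[0.9,0.257,-0.22,0.085,12.8],[0.9,0.257,-0.22,0.085,12.8],[0.9,0.257,-0.22,0.085,12.8],[0.9,0.257,-0.22,0.085,12.8],[0.9,0.257,-0.22,0.085,12.8],[0.9,0.257,-0.22,0.085,12.8]]' 20
python3 - <<'E'
from h import *
b=[.475,-.1115,0,1.59]
print(proj("top",T(b,[[0,0,.014],[0,0,.022]])))
plan(.374,-.332,.012,.0816)
for i in(-.033,0,.033,-.0165,.0165):print(T(b,[i,0,0]).round(4))
E
```

```text
time: 1.3
eef_pos: [0.378, -0.3253, 0.1192]
tcp_rot: [-3.136, -0.0, 0.093]
ft_force: [-0.1, 0.0, -0.2]
width: 0.0846
finger_force: 0.0
[[331.0932184  264.19465145]
 [331.13972154 263.70910149]]
shift [-0.0046  0.0069  0.1072] turn 0.66
[[ 0.4756 -0.1445  0.    ]]
[[ 0.475  -0.1115  0.    ]]
[[ 0.4744 -0.0785  0.    ]]
[[ 0.4753 -0.128   0.    ]]
[[ 0.4747 -0.095   0.    ]]
```

```bash
python3 -m crank '[[0.9,0,0,0,0],[0.9,0,0,0,0]]'
python3 -c "
from h import *
plan(.374,-.332,.012,.0816)"
```

```text
time: 1.5
eef_pos: [0.3737, -0.3347, 0.1209]
tcp_rot: [3.14, -0.0, 0.08]
ft_force: [0.2, -0.2, -0.1]
width: 0.0848
finger_force: 0.0
shift [ 0.0005 -0.0028  0.1089] turn -0.12
```

```bash
python3 -m crank '[[0.9,0,0,0.04,0],[0.9,0,0,0.08,0],[0.9,0,0,0.108,0],[0.9,0,0,0.108,0],[0.9,0,0,0.108,0]]'
python3 -m crank '[[0.5,0,0,0,0],[0.5,0,0,0,0],[0.5,0,0,0,0],[0.5,0,0,0,0],[0.5,0,0,0,0],[0.5,0,0,0,0]]' 20
python3 -c "
from cell import *
import cv2
cv2.imwrite('pics/g1.png',cv2.resize(snapshot('side')[180:360,220:440],None,fx=3,fy=3))"
```

```text
time: 2.0
eef_pos: [0.3734, -0.3346, 0.0128]
tcp_rot: [3.141, 0.0, 0.079]
ft_force: [-0.5, -0.4, 0.5]
width: 0.0844
finger_force: 0.0
time: 2.6
eef_pos: [0.3747, -0.3333, 0.0132]
tcp_rot: [3.141, -0.001, 0.081]
ft_force: [-0.2, -0.1, 7.6]
width: 0.0559
finger_force: 19.9
```

View pics/g1.png

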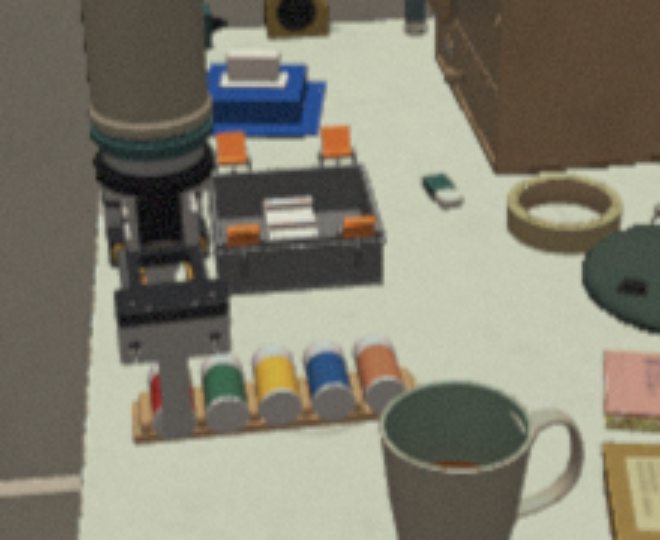

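The side view shows the gripper straddling the red tin at (175,400), and the width of 55.9 mm confirms the grasp. Next I'll lift it and carry it to slot 1.

```bash
python3 -m crank '[[0.5,0,0,-0.03,0],[0.5,0,0,-0.08,0],[0.5,0,0,-0.12,0]]'
python3 -m crank '[[0.5,0.03,-0.045,0,-8.5],[0.5,0.06,-0.09,0,-17],[0.5,0.09,-0.135,0,-25.5],[0.5,0.116,-0.18,0,-34],[0.5,0.116,-0.18,0,-42.5],[0.5,0.116,-0.18,0,-51],[0.5,0.116,-0.18,0,-59.5],[0.5,0.116,-0.18,0,-68]]'
python3 -m crank '[[0.5,0,0,0,-8.5],[0.5,0,0,0,-17],[0.5,0,0,0,-18.5],[0.5,0,0,0,-18.5],[0.5,0,0,0,-18.5]]'
python3 -c "
from h import *
plan(.4756,-.1445,.018,1.59);print(read_state()['q'])"
```

```text
time: 2.95
eef_pos: [0.3741, -0.3329, 0.1342]
tcp_rot: [-3.142, 0.0, 0.081]
ft_force: [1.1, -0.4, -0.0]
width: 0.0557
finger_force: 19.9
time: 3.75
eef_pos: [0.475, -0.1438, 0.1324]
tcp_rot: [-3.141, 0.0, 1.275]
ft_force: [0.4, -0.2, -1.1]
width: 0.0558
finger_force: 19.9
time: 4.25
eef_pos: [0.4751, -0.1443, 0.1325]
tcp_rot: [-3.141, 0.0, 1.589]
ft_force: [-0.2, -0.3, -0.2]
width: 0.0558
finger_force: 19.9
shift [-0.0002  0.0005  0.1145] turn -0.08
[ 0.45146149  0.53311925 -0.30740023  2.00795796  0.26141524  0.63785077
 -0.00939662]
```

```bash
python3 -m crank '[[0.5,0,0,0.035,0],[0.5,0,0,0.07,0],[0.5,0,0,0.1,0],[0.5,0,0,0.1145,0],[0.5,0,0,0.1145,0],[0.5,0,0,0.1145,0]]'
python3 -m crank '[[0.72,0,0,0,0],[0.72,0,0,0,0],[0.72,0,0,0,0],[0.72,0,0,0,0]]'
python3 -m crank '[[0.72,0,0,-0.03,0],[0.72,0,0,-0.07,0],[0.72,0,0,-0.115,0],[0.72,0,0,-0.115,0]]'
python3 -c "
from h import *
plan(.41,-.3295,.13,.0816)"
```

```text
time: 4.85
eef_pos: [0.4752, -0.1441, 0.0178]
tcp_rot: [-3.141, 0.0, 1.59]
ft_force: [0.2, 0.6, -1.4]
width: 0.0559
finger_force: 20.0
time: 5.25
eef_pos: [0.4754, -0.1444, 0.0184]
tcp_rot: [3.141, 0.0, 1.591]
ft_force: [0.4, 0.7, -0.1]
width: 0.0677
finger_force: 0.0
time: 5.65
eef_pos: [0.479, -0.145, 0.138]
tcp_rot: [3.132, 0.003, 1.591]
ft_force: [1.0, -0.4, 0.4]
width: 0.0675
finger_force: 0.0
shift [-0.1831 -0.0727  0.0077] turn 86.46
```

```bash
python3 -m crank '[[0.85,-0.045,-0.017,0,8.5],[0.85,-0.09,-0.034,0,17],[0.85,-0.135,-0.051,0,25.5],[0.85,-0.1835,-0.069,0,34],[0.85,-0.1835,-0.069,0,42.5],[0.85,-0.1835,-0.069,0,51],[0.85,-0.1835,-0.069,0,59.5],[0.85,-0.1835,-0.069,0,68]]'
python3 -m crank '[[0.85,0,0,0,8.5],[0.85,0,0,0,17],[0.85,0,0,0,18.5],[0.85,0,0,0,18.5],[0.85,0,0,0,18.5],[0.85,0,0,0,18.5]]'
python3 -c "
from h import *
plan(.41,-.3295,.012,.0816)"
```

```text
time: 6.45
eef_pos: [0.4094, -0.3291, 0.1323]
tcp_rot: [-3.141, 0.001, 0.397]
ft_force: [0.7, -0.0, -0.1]
width: 0.0798
finger_force: 0.0
time: 7.05
eef_pos: [0.4099, -0.3291, 0.1329]
tcp_rot: [-3.141, 0.0, 0.083]
ft_force: [-0.3, -0.9, -0.3]
width: 0.0798
finger_force: 0.0
shift [1.000e-04 5.000e-04 1.209e-01] turn 0.07
```

```bash
python3 -m crank '[[0.85,0,0,0.04,0],[0.85,0,0,0.08,0],[0.85,0,0,0.12,0],[0.85,0,0,0.121,0],[0.85,0,0,0.121,0]]'
python3 -m crank '[[0.5,0,0,0,0],[0.5,0,0,0,0],[0.5,0,0,0,0],[0.5,0,0,0,0],[0.5,0,0,0,0]]' 20
python3 -m crank '[[0.5,0,0,-0.03,0],[0.5,0,0,-0.08,0],[0.5,0,0,-0.121,0],[0.5,0,0,-0.121,0]]'
python3 -m crank '[[0.5,0.0165,-0.0424,0,-8.5],[0.5,0.033,-0.0847,0,-17],[0.5,0.0496,-0.127,0,-25.5],[0.5,0.066,-0.1694,0,-34],[0.5,0.0826,-0.2118,0,-42.5],[0.5,0.0826,-0.2118,0,-51],[0.5,0.0826,-0.2118,0,-59.5],[0.5,0.0826,-0.2118,0,-68]]'
python3 -m crank '[[0.5,0,0,0,-8.5],[0.5,0,0,0,-17],[0.5,0,0,0,-18.5],[0.5,0,0,0,-18.5],[0.5,0,0,0,-18.5]]'
python3 -c "
from h import *
plan(.475,-.1115,.018,1.59)"
```

```text
time: 7.55
eef_pos: [0.4096, -0.329, 0.012]
tcp_rot: [-3.141, 0.001, 0.082]
ft_force: [-0.5, -0.3, 0.5]
width: 0.0801
finger_force: 0.0
time: 8.05
eef_pos: [0.4109, -0.3298, 0.0134]
tcp_rot: [3.14, -0.002, 0.081]
ft_force: [0.5, 0.1, 7.9]
width: 0.056
finger_force: 19.9
time: 8.45
eef_pos: [0.413, -0.3315, 0.1383]
tcp_rot: [3.135, -0.008, 0.081]
ft_force: [0.8, -0.5, -0.3]
width: 0.056
finger_force: 19.9
time: 9.25
eef_pos: [0.4745, -0.1104, 0.1323]
tcp_rot: [-3.14, -0.0, 1.276]
ft_force: [0.5, 0.1, -0.5]
width: 0.0557
finger_force: 19.9
time: 9.75
eef_pos: [0.4748, -0.1113, 0.1327]
tcp_rot: [-3.141, -0.0, 1.589]
ft_force: [-0.5, 0.6, -1.1]
width: 0.056
finger_force: 19.9
shift [-0.0002  0.0003  0.1147] turn -0.08
```

```bash
python3 -m crank '[[0.5,0,0,0.035,0],[0.5,0,0,0.07,0],[0.5,0,0,0.1,0],[0.5,0,0,0.1145,0],[0.5,0,0,0.1145,0],[0.5,0,0,0.1145,0]]'
python3 -m crank '[[0.72,0,0,0,0],[0.72,0,0,0,0],[0.72,0,0,0,0]]'
python3 -m crank '[[0.72,0,0,-0.03,0],[0.72,0,0,-0.07,0],[0.72,0,0,-0.115,0],[0.72,0,0,-0.115,0]]'
python3 -m crank '[[0.85,-0.043,-0.0067,0,8.5],[0.85,-0.086,-0.0134,0,17],[0.85,-0.129,-0.02,0,25.5],[0.85,-0.172,-0.0267,0,34],[0.85,-0.214,-0.0334,0,42.5],[0.85,-0.214,-0.0334,0,51],[0.85,-0.214,-0.0334,0,59.5],[0.85,-0.214,-0.0334,0,68]]'
python3 -m crank '[[0.85,0,0,0,8.5],[0.85,0,0,0,17],[0.85,0,0,0,18.5],[0.85,0,0,0,18.5],[0.85,0,0,0,18.5],[0.85,0,0,0,18.5]]'
python3 -c "
from h import *
plan(.4458,-.3264,.012,.0816)
cv2.imwrite('pics/b2.png',cv2.resize(snapshot('top')[225:325,280:420],None,fx=5,fy=5,interpolation=2))"
```

```text
time: 10.35
eef_pos: [0.4751, -0.1111, 0.0183]
tcp_rot: [-3.141, 0.0, 1.59]
ft_force: [-0.4, 0.0, -0.1]
width: 0.0558
finger_force: 20.0
time: 10.65
eef_pos: [0.4755, -0.1115, 0.0191]
tcp_rot: [3.14, 0.0, 1.591]
ft_force: [0.0, -0.2, -0.1]
width: 0.0677
finger_force: 0.0
time: 11.05
eef_pos: [0.4789, -0.1118, 0.1387]
tcp_rot: [3.131, 0.002, 1.59]
ft_force: [1.5, -0.6, 0.3]
width: 0.0677
finger_force: 0.0
time: 11.85
eef_pos: [0.4453, -0.3263, 0.1331]
tcp_rot: [-3.141, 0.0, 0.397]
ft_force: [-0.2, -0.4, -0.8]
width: 0.0801
finger_force: 0.0
time: 12.45
eef_pos: [0.4459, -0.3259, 0.1334]
tcp_rot: [-3.141, -0.0, 0.083]
ft_force: [-0.0, -0.5, 0.1]
width: 0.0795
finger_force: 0.0
shift [-0.0002  0.0005  0.1214] turn 0.07
```

View pics/b2.png

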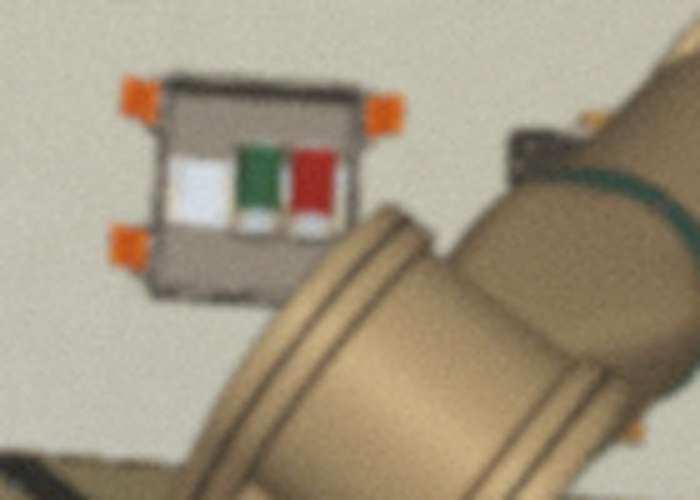

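Red at (313,190) and green at (258,190) both sit in their cradles. Next is the yellow tin into slot 3.

```bash
python3 -m crank '[[0.85,0,0,0.04,0],[0.85,0,0,0.08,0],[0.85,0,0,0.12,0],[0.85,0,0,0.121,0],[0.85,0,0,0.121,0]]'
python3 -m crank '[[0.5,0,0,0,0],[0.5,0,0,0,0],[0.5,0,0,0,0],[0.5,0,0,0,0],[0.5,0,0,0,0]]' 20
python3 -m crank '[[0.5,0,0,-0.03,0],[0.5,0,0,-0.08,0],[0.5,0,0,-0.121,0],[0.5,0,0,-0.121,0]]'
python3 -m crank '[[0.5,0.0098,-0.0488,0,-8.5],[0.5,0.0196,-0.0977,0,-17],[0.5,0.0293,-0.1465,0,-25.5],[0.5,0.039,-0.195,0,-34],[0.5,0.0489,-0.2442,0,-42.5],[0.5,0.0489,-0.2442,0,-51],[0.5,0.0489,-0.2442,0,-59.5],[0.5,0.0489,-0.2442,0,-68]]'
python3 -m crank '[[0.5,0,0,0,-8.5],[0.5,0,0,0,-17],[0.5,0,0,0,-18.5],[0.5,0,0,0,-18.5],[0.5,0,0,0,-18.5]]'
python3 -c "
from h import *
plan(.4744,-.0785,.018,1.59)"
```

```text
time: 13.0
eef_pos: [0.4457, -0.3259, 0.0125]
tcp_rot: [-3.141, 0.001, 0.082]
ft_force: [-0.2, 0.0, 0.7]
width: 0.0804
finger_force: 0.0
time: 13.5
eef_pos: [0.447, -0.3264, 0.0139]
tcp_rot: [3.14, -0.002, 0.081]
ft_force: [-0.6, 0.7, 8.1]
width: 0.0562
finger_force: 19.9
time: 13.9
eef_pos: [0.4493, -0.3284, 0.1391]
tcp_rot: [3.135, -0.009, 0.081]
ft_force: [-0.1, -1.0, -0.8]
width: 0.0561
finger_force: 19.9
time: 14.7
eef_pos: [0.4744, -0.0777, 0.1331]
tcp_rot: [-3.141, 0.0, 1.276]
ft_force: [0.2, -0.3, -0.8]
width: 0.0564
finger_force: 19.9
time: 15.2
eef_pos: [0.4747, -0.0786, 0.1333]
tcp_rot: [-3.141, -0.0, 1.589]
ft_force: [0.2, -1.3, -0.9]
width: 0.0558
finger_force: 19.9
shift [ 1.000e-04 -3.000e-04  1.153e-01] turn -0.08
```

```bash
python3 -m crank '[[0.5,0,0,0.035,0],[0.5,0,0,0.07,0],[0.5,0,0,0.1,0],[0.5,0,0,0.115,0],[0.5,0,0,0.115,0],[0.5,0,0,0.115,0]]'
python3 -m crank '[[0.72,0,0,0,0],[0.72,0,0,0,0],[0.72,0,0,0,0]]'
python3 -m crank '[[0.72,0,0,-0.03,0],[0.72,0,0,-0.07,0],[0.72,0,0,-0.115,0],[0.72,0,0,-0.115,0]]'
python3 -m crank '[[0.85,-0.049,0.0005,0,8.5],[0.85,-0.098,0.001,0,17],[0.85,-0.147,0.0015,0,25.5],[0.85,-0.196,0.002,0,34],[0.85,-0.2447,0.0022,0,42.5],[0.85,-0.2447,0.0022,0,51],[0.85,-0.2447,0.0022,0,59.5],[0.85,-0.2447,0.0022,0,68]]'
python3 -m crank '[[0.85,0,0,0,8.5],[0.85,0,0,0,17],[0.85,0,0,0,18.5],[0.85,0,0,0,18.5],[0.85,0,0,0,18.5],[0.85,0,0,0,18.5]]'
python3 -c "
from h import *
plan(.4817,-.3235,.012,.0816)"
```

```text
time: 15.8
eef_pos: [0.4748, -0.0784, 0.0183]
tcp_rot: [-3.141, 0.0, 1.59]
ft_force: [-0.1, 0.1, -0.5]
width: 0.0559
finger_force: 20.0
time: 16.1
eef_pos: [0.4754, -0.0787, 0.0191]
tcp_rot: [3.14, 0.0, 1.591]
ft_force: [-0.6, -0.3, 0.5]
width: 0.0678
finger_force: 0.0
time: 16.5
eef_pos: [0.4787, -0.0789, 0.1386]
tcp_rot: [3.131, 0.002, 1.59]
ft_force: [0.9, 0.4, 0.4]
width: 0.0677
finger_force: 0.0
time: 17.3
eef_pos: [0.4814, -0.3236, 0.1329]
tcp_rot: [-3.141, 0.001, 0.397]
ft_force: [0.5, 0.2, -1.5]
width: 0.0802
finger_force: 0.0
time: 17.9
eef_pos: [0.482, -0.3231, 0.1334]
tcp_rot: [-3.141, -0.0, 0.083]
ft_force: [1.5, 0.5, -0.7]
width: 0.0798
finger_force: 0.0
shift [-0.0003  0.0004  0.1214] turn 0.07
```

```bash
python3 -m crank '[[0.85,0,0,0.04,0],[0.85,0,0,0.08,0],[0.85,0,0,0.12,0],[0.85,0,0,0.121,0],[0.85,0,0,0.121,0]]'
python3 -m crank '[[0.5,0,0,0,0],[0.5,0,0,0,0],[0.5,0,0,0,0],[0.5,0,0,0,0],[0.5,0,0,0,0]]' 20
python3 -m crank '[[0.5,0,0,-0.03,0],[0.5,0,0,-0.08,0],[0.5,0,0,-0.121,0],[0.5,0,0,-0.121,0]]'
python3 -m crank '[[0.5,0.0023,-0.0488,0,-8.5],[0.5,0.0047,-0.0975,0,-17],[0.5,0.007,-0.1463,0,-25.5],[0.5,0.0094,-0.195,0,-34],[0.5,0.0094,-0.195,0,-42.5],[0.5,0.0094,-0.195,0,-51],[0.5,0.0094,-0.195,0,-59.5],[0.5,0.0094,-0.195,0,-68]]'
python3 -m crank '[[0.5,0,0,0,-8.5],[0.5,0,0,0,-17],[0.5,0,0,0,-18.5],[0.5,0,0,0,-18.5],[0.5,0,0,0,-18.5],[0.5,0,0,0,-18.5]]'
python3 -c "
from h import *
plan(.4755,-.128,.043,1.59)"
```

```text
time: 18.4
eef_pos: [0.4818, -0.3231, 0.0125]
tcp_rot: [-3.141, 0.001, 0.082]
ft_force: [0.5, -0.2, 0.3]
width: 0.0799
finger_force: 0.0
time: 18.9
eef_pos: [0.4831, -0.3238, 0.014]
tcp_rot: [3.14, -0.002, 0.081]
ft_force: [-1.0, -0.1, 7.3]
width: 0.0558
finger_force: 20.0
time: 19.3
eef_pos: [0.4855, -0.3255, 0.1394]
tcp_rot: [3.135, -0.009, 0.081]
ft_force: [0.0, -1.0, -0.2]
width: 0.0562
finger_force: 20.0
time: 20.1
eef_pos: [0.4751, -0.1276, 0.1331]
tcp_rot: [-3.141, 0.0, 1.275]
ft_force: [-0.4, -0.3, -0.7]
width: 0.0558
finger_force: 20.0
time: 20.7
eef_pos: [0.4755, -0.128, 0.1334]
tcp_rot: [-3.141, 0.0, 1.59]
ft_force: [0.0, -0.1, -0.8]
width: 0.0562
finger_force: 20.0
shift [-0.     -0.      0.0904] turn -0.02
```

```bash
python3 -m crank '[[0.5,0,0,0.03,0],[0.5,0,0,0.06,0],[0.5,0,0,0.08,0],[0.5,0,0,0.0905,0],[0.5,0,0,0.0905,0],[0.5,0,0,0.0905,0]]'
python3 -m crank '[[0.68,0,0,0,0],[0.7,0,0,0,0],[0.7,0,0,0,0],[0.7,0,0,0,0]]'
python3 -m crank '[[0.7,0,0,-0.02,0],[0.7,0,0,-0.05,0],[0.7,0,0,-0.0905,0],[0.7,0,0,-0.0905,0]]'
python3 -m crank '[[0.85,-0.0483,0.0096,0,8.5],[0.85,-0.0966,0.019,0,17],[0.85,-0.145,0.0287,0,25.5],[0.85,-0.1933,0.0383,0,34],[0.85,-0.1933,0.0383,0,42.5],[0.85,-0.1933,0.0383,0,51],[0.85,-0.1933,0.0383,0,59.5],[0.85,-0.1933,0.0383,0,68]]'
python3 -m crank '[[0.85,0,0,0,8.5],[0.85,0,0,0,17],[0.85,0,0,0,18.5],[0.85,0,0,0,18.5],[0.85,0,0,0,18.5],[0.85,0,0,0,18.5]]'
python3 -c "
from h import *
plan(.5176,-.3205,.012,.0816)
cv2.imwrite('pics/b4.png',np.hstack([cv2.resize(snapshot(n)[y:y+100,x:x+100],None,fx=4,fy=4,interpolation=2) for n,x,y in(('top',280,215),('side',270,190))]))"
```

```text
time: 21.3
eef_pos: [0.4759, -0.1279, 0.0431]
tcp_rot: [3.141, 0.0, 1.591]
ft_force: [-0.4, -0.4, -0.1]
width: 0.0559
finger_force: 20.0
time: 21.7
eef_pos: [0.4758, -0.1282, 0.0433]
tcp_rot: [3.141, 0.0, 1.591]
ft_force: [0.1, -0.1, 0.2]
width: 0.0658
finger_force: 0.0
time: 22.1
eef_pos: [0.4789, -0.1286, 0.1376]
tcp_rot: [3.133, 0.002, 1.591]
ft_force: [0.6, 0.1, 0.2]
width: 0.0658
finger_force: 0.0
time: 22.9
eef_pos: [0.5173, -0.3205, 0.1327]
tcp_rot: [-3.141, 0.001, 0.398]
ft_force: [0.9, 0.1, -0.5]
width: 0.0801
finger_force: 0.0
time: 23.5
eef_pos: [0.5177, -0.3205, 0.1334]
tcp_rot: [-3.141, -0.0, 0.083]
ft_force: [0.2, -0.4, -0.3]
width: 0.0799
finger_force: 0.0
shift [-1.000e-04 -0.000e+00  1.214e-01] turn 0.07
```

View pics/b4.png

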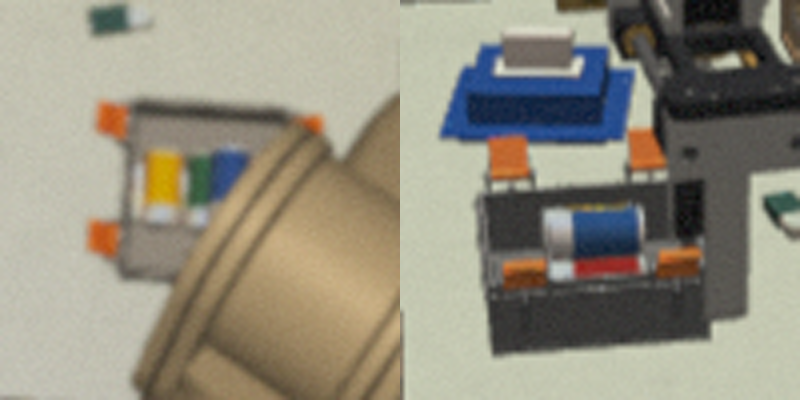

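Blue is saddled on red and green at (605,232) in the side half. Copper comes next.

```bash
python3 -m crank '[[0.85,0,0,0.04,0],[0.85,0,0,0.08,0],[0.85,0,0,0.12,0],[0.85,0,0,0.121,0],[0.85,0,0,0.121,0]]'
python3 -m crank '[[0.5,0,0,0,0],[0.5,0,0,0,0],[0.5,0,0,0,0],[0.5,0,0,0,0],[0.5,0,0,0,0]]' 20
python3 -m crank '[[0.5,0,0,-0.03,0],[0.5,0,0,-0.08,0],[0.5,0,0,-0.121,0],[0.5,0,0,-0.121,0]]'
python3 -m crank '[[0.5,-0.0048,-0.0457,0,-8.5],[0.5,-0.0096,-0.0913,0,-17],[0.5,-0.0145,-0.137,0,-25.5],[0.5,-0.0193,-0.1826,0,-34],[0.5,-0.0241,-0.2283,0,-42.5],[0.5,-0.0241,-0.2283,0,-51],[0.5,-0.0241,-0.2283,0,-59.5],[0.5,-0.0241,-0.2283,0,-68]]'
python3 -m crank '[[0.5,0,0,0,-8.5],[0.5,0,0,0,-17],[0.5,0,0,0,-18.5],[0.5,0,0,0,-18.5],[0.5,0,0,0,-18.5],[0.5,0,0,0,-18.5]]'
python3 -c "
from h import *
plan(.4752,-.095,.043,1.59)"
```

```text
time: 24.1
eef_pos: [0.5176, -0.3205, 0.0125]
tcp_rot: [-3.141, 0.001, 0.081]
ft_force: [0.3, -0.2, 0.9]
width: 0.08
finger_force: 0.0
time: 24.6
eef_pos: [0.5188, -0.3211, 0.014]
tcp_rot: [3.14, -0.002, 0.081]
ft_force: [-0.5, -0.1, 6.1]
width: 0.0561
finger_force: 19.9
time: 25.0
eef_pos: [0.5215, -0.3229, 0.1398]
tcp_rot: [3.135, -0.01, 0.081]
ft_force: [2.2, -0.3, -0.4]
width: 0.0558
finger_force: 19.9
time: 25.8
eef_pos: [0.4748, -0.0942, 0.1332]
tcp_rot: [-3.141, 0.0, 1.276]
ft_force: [0.4, 0.2, -0.5]
width: 0.0562
finger_force: 19.9
time: 26.4
eef_pos: [0.4752, -0.0949, 0.1334]
tcp_rot: [-3.141, 0.0, 1.59]
ft_force: [0.7, 0.2, 0.3]
width: 0.0563
finger_force: 19.9
shift [-0.0001  0.0001  0.0904] turn -0.02
```

```bash
python3 -m crank '[[0.5,0,0,0.03,0],[0.5,0,0,0.06,0],[0.5,0,0,0.08,0],[0.5,0,0,0.0905,0],[0.5,0,0,0.0905,0],[0.5,0,0,0.0905,0]]'
python3 -m crank '[[0.68,0,0,0,0],[0.7,0,0,0,0],[0.7,0,0,0,0],[0.7,0,0,0,0]]'
python3 -m crank '[[0.7,0,0,-0.02,0],[0.7,0,0,-0.05,0],[0.7,0,0,-0.0905,0],[0.7,0,0,-0.0905,0]]'
python3 -m crank '[[0.7,-0.05,-0.02,0,0],[0.7,-0.1,-0.04,0,0],[0.7,-0.15,-0.06,0,0],[0.7,-0.2,-0.08,0,0],[0.7,-0.24,-0.09,0,0],[0.7,-0.24,-0.09,0,0]]'
python3 - <<'E'
from h import *
o=[]
for n,(x0,y0) in (("top",(210,225)),("side",(265,165))):
    a=np.mean([snapshot(n).astype(float) for _ in range(4)],0).astype(np.uint8)
    o.append(cv2.resize(a[y0:y0+100,x0:x0+(100 if n=="side" else 160)],None,fx=3,fy=3,interpolation=2) if 0 else cv2.resize(a[y0:y0+(66 if n=="top" else 66),x0:x0+66],None,fx=6,fy=6,interpolation=2))
    cv2.imwrite(f"pics/avg2_{n}.png",a)
cv2.imwrite("pics/lidz.png",cv2.convertScaleAbs(np.hstack(o),alpha=1.4,beta=15))
T_=cv2.imread("pics/avg2_top.png")[225:325,210:380];S_=cv2.imread("pics/avg2_side.png")[180:280,270:370]
cv2.imwrite("pics/b5.png",np.hstack([cv2.resize(q,None,fx=2.9,fy=2.9,interpolation=2) for q in(T_,S_)]))
E
```

```text
time: 27.0
eef_pos: [0.4756, -0.0948, 0.0431]
tcp_rot: [3.141, 0.0, 1.591]
ft_force: [0.6, -1.3, 0.0]
width: 0.0559
finger_force: 20.0
time: 27.4
eef_pos: [0.4754, -0.0951, 0.0432]
tcp_rot: [3.141, 0.0, 1.591]
ft_force: [-0.1, 0.5, 0.3]
width: 0.0654
finger_force: 0.0
time: 27.8
eef_pos: [0.4785, -0.0952, 0.1375]
tcp_rot: [3.133, 0.001, 1.591]
ft_force: [0.6, -0.2, -0.4]
width: 0.0658
finger_force: 0.0
time: 28.4
eef_pos: [0.3863, -0.3437, 0.1325]
tcp_rot: [-3.14, 0.003, 1.58]
ft_force: [-0.0, 0.0, -0.3]
width: 0.0659
finger_force: 0.0
```

View pics/lidz.png

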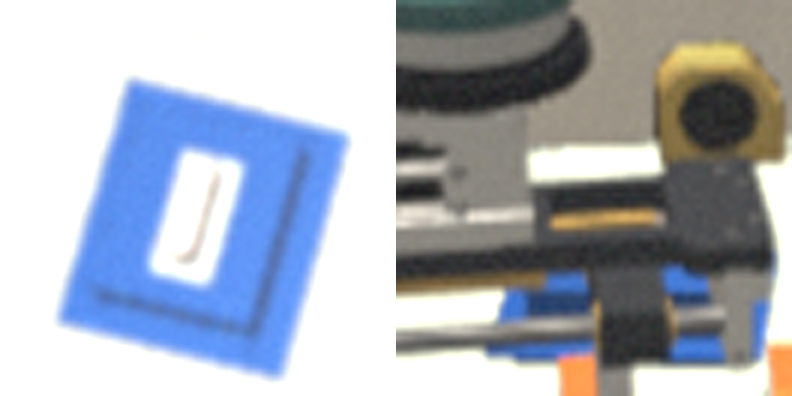

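View pics/b5.png

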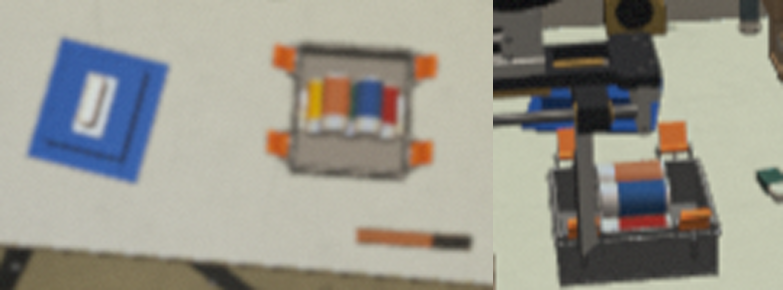

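The pyramid is in place: copper at (337,97) and blue at (370,97) sit on top. The lid is at about (98,110), apparently not moved. I'll refit it.

```bash
python3 - <<'E'
from h import *
tz=lambda u,v:((u+.5)/6-.5+210,(v+.5)/6-.5+225)
sz=lambda u,v:((u+.5)/4.25-.5+250,(v+.5)/4.25-.5+190)
t=[("top",(59,-65,-47),tz(128,78)),("top",(-59,-65,-47),tz(350,132)),("top",(-59,65,-47),tz(280,380)),("top",(59,65,-47),tz(57,322))]
s=[("side",(-59,65,-47),sz(128,146)),("side",(-59,-65,-47),sz(323,150)),("side",(59,65,-47),sz(152,73)),("side",(59,-65,-47),sz(333,73))]
p,r=fit(t+s,[.5,.3,.05,1.4]);print("lid",p.round(4));print(r.round(1).tolist())
f=lambda q:np.concatenate([(proj(v,T([q[0],q[1],.057,q[2]],np.array(m)/1000.))-np.array(px)).ravel() for v,m,px in t])
q=least_squares(f,[.5,.15,1.4]);print(q.x.round(4),q.fun.round(1))
print(proj("top",[[q.x[0],q.x[1],.066],[q.x[0],q.x[1],.037]]), tz(196,216))
plan(p[0],p[1],.15,p[3]-np.pi/2);print(read_state()['q'].round(2))
E
```

```text
lid [0.4601 0.152  0.0539 1.4086]
[[-0.2, -0.2], [0.2, 0.0], [0.4, 0.0], [-0.5, 0.2], [-0.4, 0.2], [0.2, -0.0], [-0.2, -0.3], [0.6, 0.3]]
[0.4596 0.1514 1.406 ] [-0.2 -0.3  0.3  0.   0.4  0.1 -0.5  0.1]
[[240.96417099 258.84707009]
 [242.32865945 260.7132032 ]] (242.25, 260.5833333333333)
shift [ 0.4852  0.0806 -0.0162] turn -79.36
[ 0.91  0.56 -0.37  1.96  0.31  0.68  0.37]
```

```bash
python3 -m crank '[[0.55,0.049,0.008,-0.015,-8],[0.55,0.097,0.016,-0.015,-16],[0.55,0.146,0.024,-0.015,-24],[0.55,0.194,0.032,-0.015,-32],[0.55,0.243,0.04,-0.015,-40],[0.55,0.291,0.048,-0.015,-48],[0.55,0.34,0.056,-0.015,-56],[0.55,0.38,0.063,-0.015,-64]]'
python3 -m crank '[[0.55,0,0,0,-8],[0.55,0,0,0,-15],[0.55,0,0,0,-15]]'
python3 -c "
from h import *
plan(.4599,.1517,.1,1.408-np.pi/2)"
```

```text
time: 29.6
eef_pos: [0.4453, 0.0483, 0.149]
tcp_rot: [3.141, 0.001, 2.718]
ft_force: [0.6, -0.3, -0.2]
width: 0.0521
finger_force: 0.0
time: 29.9
eef_pos: [0.445, 0.0458, 0.1485]
tcp_rot: [3.141, -0.0, 2.973]
ft_force: [0.1, 1.2, 0.8]
width: 0.0513
finger_force: 0.0
shift [0.0031 0.1069 0.0485] turn -0.32
```

```bash
python3 -m crank '[[0.55,0.001,0.036,0.016,0],[0.55,0.002,0.072,0.032,0],[0.55,0.003,0.107,0.048,-0.3],[0.55,0.003,0.107,0.048,-0.3],[0.55,0.003,0.107,0.048,-0.3],[0.55,0.003,0.107,0.048,-0.3]]'
python3 - <<'E'
from h import *
plan(.4599,.1517,.042,1.408-np.pi/2)
cv2.imwrite('pics/lg.png',np.hstack([cv2.resize(snapshot(n)[y:y+80,x:x+100],None,fx=4,fy=4,interpolation=2) for n,x,y in(('top',195,215),('side',250,165))]))
E
```

```text
time: 30.5
eef_pos: [0.4605, 0.1492, 0.1006]
tcp_rot: [-3.14, 0.0, 2.973]
ft_force: [0.4, 0.1, -0.8]
width: 0.0519
finger_force: 0.0
shift [0.0011 0.0024 0.0586] turn -0.34
```

View pics/lg.png

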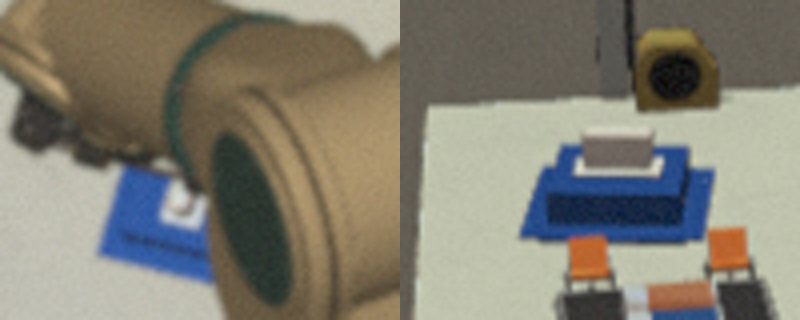

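The side half shows the finger tips (610,95) straight above the lid's bar (617,140). I'll descend and grip.

```bash
python3 -m crank '[[0.55,0.0011,0.0022,0.03,-0.3],[0.55,0.0011,0.0022,0.05,-0.3],[0.55,0.0011,0.0022,0.0585,-0.3],[0.55,0.0011,0.0022,0.0585,-0.3],[0.55,0.0011,0.0022,0.0585,-0.3]]'
python3 -m crank '[[0.05,0,0,0,0],[0.05,0,0,0,0],[0.05,0,0,0,0],[0.05,0,0,0,0],[0.05,0,0,0,0],[0.05,0,0,0,0],[0.05,0,0,0,0],[0.05,0,0,0,0]]' 35
```

```text
time: 31.1
eef_pos: [0.4605, 0.1526, 0.0426]
tcp_rot: [3.141, 0.001, 2.98]
ft_force: [-0.2, -0.3, -0.2]
width: 0.0519
finger_force: 0.0
time: 31.9
eef_pos: [0.46, 0.1524, 0.0421]
tcp_rot: [-3.141, 0.0, 2.98]
ft_force: [0.2, -2.0, 5.5]
width: 0.0157
finger_force: 35.0
```

```bash
python3 -m crank '[[0.05,0,0,-0.02,0],[0.05,0,0,-0.05,0],[0.05,0,0,-0.09,0],[0.05,0,0,-0.125,0],[0.05,0,0,-0.125,0],[0.05,0,0,-0.125,0]]'
python3 -m crank '[[0.05,-0.0085,-0.04,0,-1.5],[0.05,-0.017,-0.08,0,-3],[0.05,-0.0255,-0.12,0,-5],[0.05,-0.034,-0.16,0,-7],[0.05,-0.043,-0.195,0,-9],[0.05,-0.051,-0.23,0,-10.3],[0.05,-0.0573,-0.258,0,-10.3],[0.05,-0.0573,-0.258,0,-10.3]]'
python3 -m crank '[[0.05,0,0,0,0],[0.05,0,0,0,0],[0.05,0,0,0,0]]'
python3 - <<'E'
from h import *
plan(.475,-.1115,.1,1.59+np.pi/2)
o=[]
for n,(x0,y0) in (("top",(280,215)),("side",(270,150))):
    a=np.mean([snapshot(n).astype(float) for _ in range(3)],0).astype(np.uint8)
    o.append(cv2.resize(a[y0:y0+120,x0:x0+100],None,fx=4,fy=4,interpolation=2))
cv2.imwrite("pics/lidb.png",cv2.convertScaleAbs(np.hstack(o),alpha=1.3,beta=10))
E
```

```text
time: 32.5
eef_pos: [0.4601, 0.1526, 0.1669]
tcp_rot: [3.141, 0.001, 2.98]
ft_force: [-1.0, 0.2, -3.3]
width: 0.0154
finger_force: 35.0
time: 33.3
eef_pos: [0.4734, -0.1159, 0.1644]
tcp_rot: [-3.141, -0.005, -3.13]
ft_force: [0.6, 1.0, -1.9]
width: 0.0155
finger_force: 35.0
time: 33.6
eef_pos: [0.4749, -0.1095, 0.1667]
tcp_rot: [3.141, -0.001, -3.12]
ft_force: [0.1, 0.3, -1.5]
width: 0.0158
finger_force: 35.0
shift [-0.0001 -0.0021  0.0667] turn 0.12
```

View pics/lidb.png

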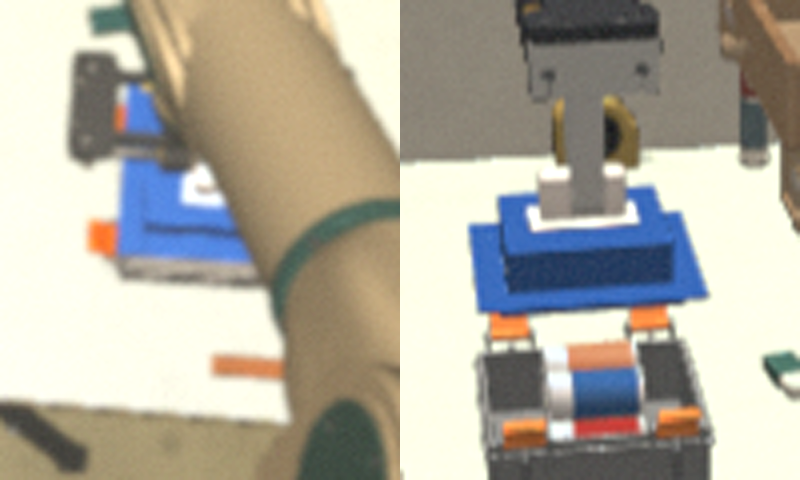

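```bash
python3 - <<'E'
from h import *
sz=lambda u,v:((u+.5)/4-.5+270,(v+.5)/4-.5+150)
s=[("side",(-59,65,-50),sz(78,310)),("side",(-59,-65,-50),sz(308,297)),("side",(59,65,-47),sz(70,227)),("side",(59,-65,-47),sz(282,213))]
f=lambda q:np.concatenate([(proj(v,T([q[0],q[1],.1817,q[2]],np.array(m)/1000.))-np.array(px)).ravel() for v,m,px in s])
q=least_squares(f,[.5,.15,1.59]);print(q.x.round(4),q.fun.round(1))
s2=[("side",m,tuple(px)) for m,px in [((-59,65,48),(291.9,262.6)),]]
E
```

```text
[ 0.4754 -0.1108  1.581 ] [-0.2  1.1  0.3  0.7 -0.3 -1.3  0.1 -0.9]
```

```bash
python3 -m crank '[[0.05,-0.0005,-0.001,0.02,0],[0.05,-0.0005,-0.001,0.04,0],[0.05,-0.0005,-0.001,0.06,0],[0.05,-0.0005,-0.001,0.067,0],[0.05,-0.0005,-0.001,0.067,0],[0.05,-0.0005,-0.001,0.067,0],[0.05,-0.0005,-0.001,0.067,0]]'
python3 -c "
from h import *
plan(.4755,-.1115,.084,1.59+np.pi/2)"
```

```text
time: 34.6
eef_pos: [0.4764, -0.112, 0.1009]
tcp_rot: [-3.141, 0.002, -3.123]
ft_force: [0.5, 0.6, -1.6]
width: 0.0158
finger_force: 35.0
shift [0.0009 0.0006 0.0169] turn -0.04
```

```bash
python3 -m crank '[[0.05,0.0005,0.0003,0.006,0],[0.05,0.0005,0.0003,0.009,0],[0.05,0.0005,0.0003,0.012,0],[0.05,0.0005,0.0003,0.0135,0],[0.05,0.0005,0.0003,0.0135,0]]'
python3 -m crank '[[0.05,0,0,0.002,0],[0.05,0,0,0.004,0],[0.05,0,0,0.0045,0],[0.05,0,0,0.0045,0]]'
```

```text
time: 35.1
eef_pos: [0.475, -0.1117, 0.0862]
tcp_rot: [3.141, -0.0, -3.123]
ft_force: [-0.1, -0.5, -2.0]
width: 0.0159
finger_force: 35.0
time: 35.5
eef_pos: [0.4756, -0.1111, 0.0831]
tcp_rot: [-3.141, 0.001, -3.122]
ft_force: [-3.0, 2.0, 10.9]
width: 0.0157
finger_force: 35.0
```

```bash
python3 -m crank '[[0.4,0,0,0,0],[0.4,0,0,0,0],[0.4,0,0,0,0],[0.4,0,0,0,0]]'
python3 -m crank '[[0.4,0,0,-0.02,0],[0.4,0,0,-0.06,0],[0.4,0,0,-0.1,0],[0.4,-0.04,0.05,-0.1,0],[0.4,-0.04,0.1,-0.1,0],[0.4,-0.04,0.15,-0.1,0],[0.4,-0.04,0.19,-0.1,0],[0.4,-0.04,0.19,-0.1,0]]'
python3 -m crank '[[0,0,0,0,0],[0,0,0,0,0],[0,0,0,0,0]]'
python3 - <<'E'
from h import *
o=[]
for n,(x0,y0) in (("top",(299,224)),("side",(280,200))):
    a=np.mean([snapshot(n).astype(float) for _ in range(4)],0).astype(np.uint8)
    o.append(cv2.resize(a[y0:y0+76,x0:x0+66],None,fx=6,fy=6,interpolation=2))
cv2.imwrite("pics/seat.png",cv2.convertScaleAbs(np.hstack(o),alpha=1.3,beta=10))
E
```

```text
time: 35.9
eef_pos: [0.4751, -0.1119, 0.0819]
tcp_rot: [-3.142, -0.0, -3.123]
ft_force: [0.0, 0.1, -0.5]
width: 0.0376
finger_force: 0.0
time: 36.7
eef_pos: [0.5111, 0.088, 0.183]
tcp_rot: [3.136, 0.002, -3.111]
ft_force: [0.3, -0.4, 0.3]
width: 0.0374
finger_force: 0.0
time: 37.0
eef_pos: [0.5117, 0.0768, 0.1816]
tcp_rot: [-3.141, -0.001, -3.126]
ft_force: [0.1, 0.0, 0.2]
width: 0.0169
finger_force: 0.0
```

View pics/seat.png

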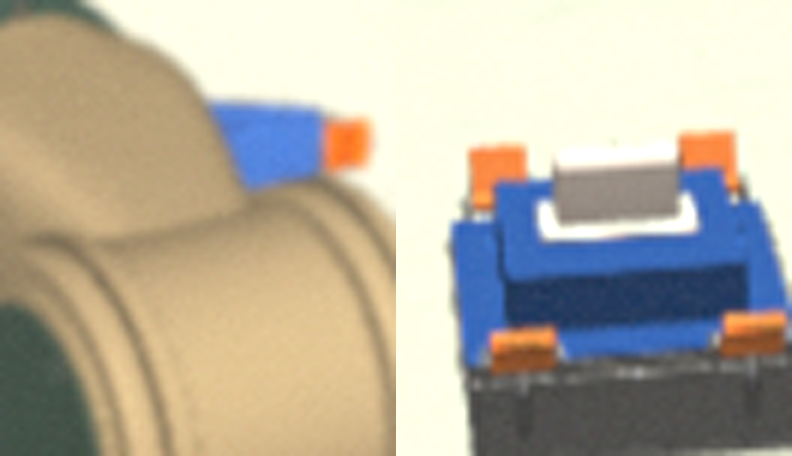

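The lid sits flush on the rim with its flange edges along the box. Next come the clips, in the order fl, nr, nl, fr.

```bash
python3 - <<'E'
from h import *
b=[.475,-.1115,0,1.59]
for n,x,y in(("fl",1,-1),("nr",-1,1),("nl",1,1),("fr",-1,-1)):
    print(n,[T(b,[x*a/1e3,y*.044,0])[0,:2].round(4).tolist() for a in(108,70,58)])
plan(*T(b,[.108,-.044,.066])[0],1.59+np.pi/2)
E
```

```text
fl [[0.5169, -0.0027], [0.5176, -0.0407], [0.5179, -0.0527]]
nr [[0.4331, -0.2203], [0.4324, -0.1823], [0.4321, -0.1703]]
nl [[0.4289, -0.0044], [0.4297, -0.0424], [0.4299, -0.0544]]
fr [[0.5211, -0.2186], [0.5203, -0.1806], [0.5201, -0.1686]]
shift [-0.0038 -0.0814  0.116 ] turn -0.07
```

```bash
python3 -m crank '[[0,-0.004,-0.04,0.03,0],[0,-0.004,-0.078,0.07,0],[0,-0.004,-0.079,0.1,0],[0,-0.004,-0.079,0.116,0],[0,-0.004,-0.079,0.116,0],[0,-0.004,-0.079,0.116,0]]' 20
python3 -m crank '[[0,0,-0.012,0,0],[0,0,-0.02,0,0],[0,0,-0.028,0,0],[0,0,-0.036,0,0],[0,0,-0.04,0,0],[0,0,-0.04,0,0]]'
python3 - <<'E'
from h import *
plan(.5179,-.0527,.06,1.59+np.pi/2)
cv2.imwrite("pics/c1.png",cv2.resize(snapshot("side")[190:290,270:370],None,fx=4,fy=4,interpolation=2))
E
```

```text
time: 38.0
eef_pos: [0.5174, 0.0006, 0.0664]
tcp_rot: [3.141, 0.0, -3.122]
ft_force: [-0.0, -0.2, -0.3]
width: 0.0005
finger_force: 0.0
time: 38.6
eef_pos: [0.5199, -0.0337, 0.0711]
tcp_rot: [3.135, 0.007, -3.119]
ft_force: [2.6, 4.9, 13.9]
width: 0.0007
finger_force: 6.6
shift [ 0.0025 -0.019   0.011 ] turn 0.19
```

View pics/c1.png

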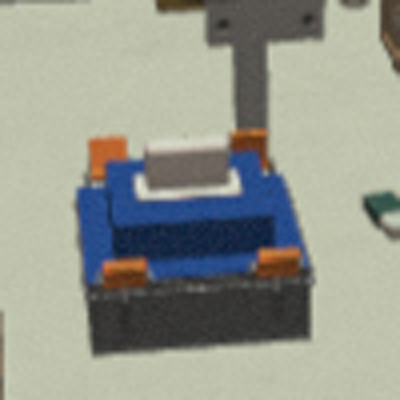

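The finger rode up on the clip's end face: 14 N upward, TCP raised to 71 mm. In the picture the clip at (250,147) is still up. I'll back off and push lower.

```bash
python3 -m crank '[[0,0,0.02,0,0],[0,0,0.04,0,0],[0,0,0.04,0,0],[0,0,0.04,0,0]]' 20
python3 -m crank '[[0,0,0,0.008,0],[0,0,0,0.008,0],[0,0,0,0.008,0]]'
python3 -m crank '[[0,0,-0.01,0,0],[0,0,-0.015,0,0],[0,0,-0.02,0,0],[0,0,-0.023,0,0],[0,0,-0.025,0,0],[0,0,-0.025,0,0]]'
python3 -c "
from h import *
plan(.5176,-.0407,.066,1.59+np.pi/2)"
```

```text
time: 39.05
eef_pos: [0.5173, -0.0011, 0.0664]
tcp_rot: [-3.14, 0.001, -3.123]
ft_force: [0.2, -0.5, -0.5]
width: 0.0005
finger_force: 0.0
time: 39.35
eef_pos: [0.5167, -0.001, 0.0575]
tcp_rot: [-3.141, -0.001, -3.124]
ft_force: [-0.2, 1.1, 0.4]
width: 0.0003
finger_force: 0.0
time: 39.95
eef_pos: [0.5185, -0.0237, 0.0587]
tcp_rot: [3.139, 0.002, -3.123]
ft_force: [0.6, 4.3, 2.9]
width: 0.0004
finger_force: 1.9
shift [ 0.0012 -0.017  -0.0074] turn -0.01
```

```bash
python3 -m crank '[[0,0,-0.004,0,0],[0,0,-0.008,0,0],[0,0,-0.008,0,0]]' 20
python3 -m crank '[[0,0,-0.004,-0.002,0],[0,0,-0.008,-0.005,0],[0,0,-0.012,-0.008,0],[0,0,-0.016,-0.01,0],[0,0,-0.018,-0.01,0],[0,0,-0.018,-0.01,0]]'
python3 - <<'E'
from h import *
plan(.5179,-.0527,.06,1.59+np.pi/2)
cv2.imwrite("pics/c2.png",np.hstack([cv2.resize(snapshot(n)[y:y+70,x:x+70],None,fx=5,fy=5,interpolation=2) for n,x,y in(("side",285,210),("top",295,228))]))
E
```

```text
time: 40.25
eef_pos: [0.5179, -0.0347, 0.0579]
tcp_rot: [-3.14, 0.0, -3.124]
ft_force: [1.1, 0.8, 1.1]
width: 0.0006
finger_force: 0.5
time: 40.85
eef_pos: [0.5179, -0.0517, 0.068]
tcp_rot: [-3.141, -0.0, -3.124]
ft_force: [-0.2, 0.7, 0.2]
width: 0.0006
finger_force: 0.0
shift [ 0.0001 -0.001   0.008 ] turn -0.09
```

View pics/c2.png

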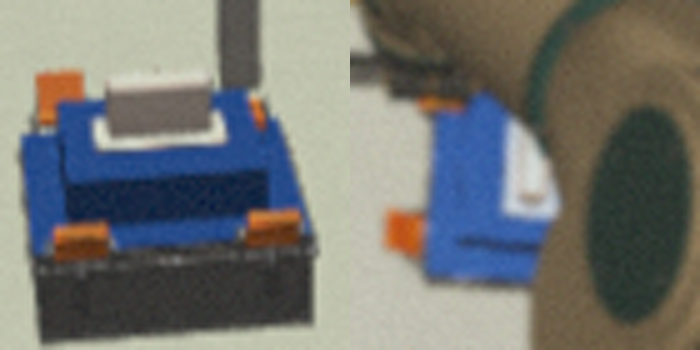

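The fl clip has snapped down; only a flat sliver shows at (258,115). A light press will confirm it.

```bash
python3 -m crank '[[0,0,0,0.006,0],[0,0,0,0.01,0],[0,0,0,0.0125,0],[0,0,0,0.0125,0],[0,0,0,0.0125,0]]' 20
python3 -m crank '[[0,0,0,-0.03,0],[0,0,0,-0.07,0],[0,0,0,-0.1,0],[0,0,0,-0.1,0],[0,0,0,-0.1,0]]'
python3 -c "
from h import *
plan(.4331,-.2203,.155,1.59+np.pi/2)"
```

```text
time: 41.45
eef_pos: [0.5177, -0.0508, 0.0562]
tcp_rot: [-3.14, -0.0, -3.123]
ft_force: [-2.9, 0.5, 12.1]
width: 0.0003
finger_force: 6.1
time: 41.95
eef_pos: [0.518, -0.0512, 0.1554]
tcp_rot: [-3.141, 0.0, -3.123]
ft_force: [-0.3, -0.3, -0.5]
width: 0.0005
finger_force: 0.0
shift [ 0.088  -0.1675  0.0005] turn -0.05
```

```bash
python3 -m crank '[[0,0.025,-0.045,0,0],[0,0.05,-0.09,0,0],[0,0.075,-0.135,0,0],[0,0.088,-0.1695,0,0],[0,0.088,-0.1695,0.03,0],[0,0.088,-0.1695,0.07,0],[0,0.088,-0.1695,0.097,0],[0,0.088,-0.1695,0.097,0]]' 20
python3 -m crank '[[0,0,0,0,0],[0,0,0,0,0]]'
python3 -m crank '[[0,0,0.01,0,0],[0,0,0.016,0,0],[0,0,0.021,0,0],[0,0,0.025,0,0],[0,0,0.029,0,0],[0,0,0.033,0,0],[0,0,0.033,0,0]]'
python3 -m crank '[[0,0,0.004,-0.002,0],[0,0,0.008,-0.005,0],[0,0,0.012,-0.008,0],[0,0,0.016,-0.01,0],[0,0,0.018,-0.01,0],[0,0,0.018,-0.01,0]]'
python3 -c "
from h import *
plan(.4321,-.1703,.056,1.59+np.pi/2)"
```

```text
time: 42.75
eef_pos: [0.4294, -0.2208, 0.0545]
tcp_rot: [3.138, -0.008, -3.122]
ft_force: [-0.6, -0.6, 0.1]
width: 0.0003
finger_force: 0.0
time: 42.95
eef_pos: [0.4339, -0.2218, 0.0592]
tcp_rot: [-3.141, 0.001, -3.122]
ft_force: [0.8, -1.4, 0.3]
width: 0.0004
finger_force: 0.0
time: 43.65
eef_pos: [0.4332, -0.1885, 0.0591]
tcp_rot: [-3.141, 0.001, -3.122]
ft_force: [0.7, -2.1, 2.4]
width: 0.0008
finger_force: 1.1
time: 44.25
eef_pos: [0.4322, -0.1705, 0.0685]
tcp_rot: [3.141, 0.0, -3.122]
ft_force: [-0.6, -0.3, 0.5]
width: 0.0004
finger_force: 0.0
shift [0.0001 0.0002 0.0125] turn 0.01
```

```bash
python3 -m crank '[[0,0,0,0.006,0],[0,0,0,0.01,0],[0,0,0,0.0128,0],[0,0,0,0.0128,0],[0,0,0,0.0128,0]]' 20
python3 -m crank '[[0,0,0,-0.03,0],[0,0,0,-0.07,0],[0,0,0,-0.1,0],[0,0,0,-0.1,0],[0,0,0,-0.1,0]]'
python3 - <<'E'
from h import *
plan(.4289,-.0024,.058,1.59+np.pi/2)
cv2.imwrite("pics/c3.png",np.hstack([cv2.resize(snapshot(n)[y:y+70,x:x+70],None,fx=5,fy=5,interpolation=2) for n,x,y in(("side",285,210),("top",295,228))]))
E
```

```text
time: 44.75
eef_pos: [0.4319, -0.1712, 0.0563]
tcp_rot: [-3.14, -0.001, -3.123]
ft_force: [-2.8, 0.1, 13.2]
width: 0.0008
finger_force: 6.4
time: 45.25
eef_pos: [0.4321, -0.1716, 0.1556]
tcp_rot: [-3.141, 0.0, -3.124]
ft_force: [0.1, -0.7, -1.4]
width: 0.0005
finger_force: 0.0
shift [0.0003 0.1693 0.0974] turn -0.09
```

View pics/c3.png

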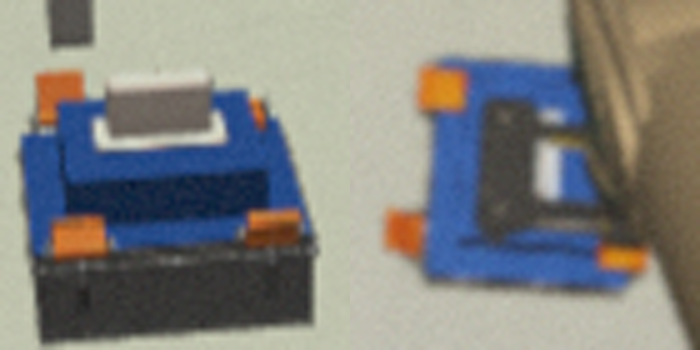

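In the top half, fl at (440,90) and nr at (622,257) now lie over the flange. Next is nl.

```bash
python3 -m crank '[[0,0,0.05,0,0],[0,0,0.1,0,0],[0,0,0.15,0,0],[0,0,0.1695,0,0],[0,0,0.1695,0.03,0],[0,0,0.1695,0.07,0],[0,0,0.1695,0.097,0],[0,0,0.1695,0.097,0]]' 20
python3 -m crank '[[0,0,0,0,0],[0,0,0,0,0]]'
python3 -m crank '[[0,0,-0.01,0,0],[0,0,-0.016,0,0],[0,0,-0.021,0,0],[0,0,-0.025,0,0],[0,0,-0.029,0,0],[0,0,-0.033,0,0],[0,0,-0.033,0,0]]'
python3 -m crank '[[0,0,-0.004,-0.002,0],[0,0,-0.008,-0.005,0],[0,0,-0.012,-0.008,0],[0,0,-0.016,-0.01,0],[0,0,-0.018,-0.01,0],[0,0,-0.018,-0.01,0]]'
python3 -m crank '[[0,0,0,0.006,0],[0,0,0,0.01,0],[0,0,0,0.0128,0],[0,0,0,0.0128,0],[0,0,0,0.0128,0]]' 20
python3 -m crank '[[0,0,0,-0.03,0],[0,0,0,-0.07,0],[0,0,0,-0.1,0],[0,0,0,-0.1,0],[0,0,0,-0.1,0]]'
python3 -c "
from h import *
plan(.5211,-.2206,.058,1.59+np.pi/2)"
```

```text
time: 46.15
eef_pos: [0.4257, -0.0016, 0.0554]
tcp_rot: [-3.141, -0.008, -3.121]
ft_force: [-0.1, -0.5, 0.5]
width: 0.0008
finger_force: 0.0
time: 46.35
eef_pos: [0.4296, -0.0013, 0.0594]
tcp_rot: [3.141, 0.001, -3.123]
ft_force: [0.0, 0.7, 0.2]
width: 0.0005
finger_force: 0.0
time: 47.05
eef_pos: [0.4302, -0.0359, 0.059]
tcp_rot: [-3.141, 0.001, -3.125]
ft_force: [1.0, 0.4, 1.6]
width: 0.0003
finger_force: 0.6
time: 47.65
eef_pos: [0.4299, -0.0532, 0.0687]
tcp_rot: [-3.141, -0.0, -3.124]
ft_force: [0.1, 0.7, 0.7]
width: 0.0005
finger_force: 0.0
time: 48.15
eef_pos: [0.4298, -0.0524, 0.0562]
tcp_rot: [-3.141, -0.0, -3.122]
ft_force: [-2.1, -0.6, 11.5]
width: 0.0004
finger_force: 5.6
time: 48.65
eef_pos: [0.4301, -0.0529, 0.1558]
tcp_rot: [-3.141, 0.001, -3.124]
ft_force: [-0.7, -0.3, -0.0]
width: 0.0007
finger_force: 0.0
shift [-0.0879 -0.1692  0.098 ] turn -0.06
```

```bash
python3 -m crank '[[0,-0.025,-0.045,0,0],[0,-0.05,-0.09,0,0],[0,-0.075,-0.135,0,0],[0,-0.088,-0.1695,0,0],[0,-0.088,-0.1695,0.03,0],[0,-0.088,-0.1695,0.07,0],[0,-0.088,-0.1695,0.098,0],[0,-0.088,-0.1695,0.098,0]]' 20
python3 -m crank '[[0,0,0,0,0],[0,0,0,0,0]]'
python3 -m crank '[[0,0,0.01,0,0],[0,0,0.016,0,0],[0,0,0.021,0,0],[0,0,0.025,0,0],[0,0,0.029,0,0],[0,0,0.033,0,0],[0,0,0.033,0,0]]'
python3 -m crank '[[0,0,0.004,-0.002,0],[0,0,0.008,-0.005,0],[0,0,0.012,-0.008,0],[0,0,0.016,-0.01,0],[0,0,0.018,-0.01,0],[0,0,0.018,-0.01,0]]'
python3 -m crank '[[0,0,0,0.006,0],[0,0,0,0.01,0],[0,0,0,0.0128,0],[0,0,0,0.0128,0],[0,0,0,0.0128,0]]' 20
python3 -m crank '[[0,0,0,-0.03,0],[0,0,0,-0.07,0],[0,0,0,-0.1,0],[0,0,0,-0.1,0]]'
python3 -m crank '[[0,0.04,-0.04,-0.03,0],[0,0.08,-0.08,-0.06,0],[0,0.11,-0.12,-0.06,0],[0,0.13,-0.16,-0.06,0],[0,0.13,-0.16,-0.06,0],[0,0.13,-0.16,-0.06,0]]'
python3 - <<'E'
from h import *
cv2.imwrite("pics/c4.png",np.hstack([cv2.resize(snapshot(n)[y:y+100,x:x+100],None,fx=4,fy=4,interpolation=2) for n,x,y in(("side",265,190),("top",275,215))]))
E
```

```text
time: 49.45
eef_pos: [0.5169, -0.2193, 0.0526]
tcp_rot: [3.138, -0.01, -3.122]
ft_force: [-0.0, 0.9, 0.4]
width: 0.0003
finger_force: 0.0
time: 49.65
eef_pos: [0.5221, -0.2201, 0.0588]
tcp_rot: [-3.141, 0.001, -3.122]
ft_force: [1.0, 0.3, 0.4]
width: 0.0008
finger_force: 0.0
time: 50.35
eef_pos: [0.5213, -0.1869, 0.0587]
tcp_rot: [-3.141, 0.002, -3.122]
ft_force: [0.8, -1.7, 1.4]
width: 0.0002
finger_force: 1.1
time: 50.95
eef_pos: [0.5202, -0.1688, 0.0679]
tcp_rot: [3.141, -0.0, -3.122]
ft_force: [-0.7, 0.5, 0.5]
width: 0.0006
finger_force: 0.0
time: 51.45
eef_pos: [0.5199, -0.1697, 0.0562]
tcp_rot: [-3.14, -0.001, -3.123]
ft_force: [-4.1, 0.3, 15.5]
width: 0.0005
finger_force: 7.7
time: 51.85
eef_pos: [0.5229, -0.1697, 0.1584]
tcp_rot: [-3.14, 0.007, -3.124]
ft_force: [0.9, -0.3, 0.2]
width: 0.0001
finger_force: 0.0
time: 52.45
eef_pos: [0.3901, -0.3354, 0.2136]
tcp_rot: [3.142, -0.003, -3.131]
ft_force: [0.4, -0.1, -0.1]
width: 0.0003
finger_force: 0.0
```

View pics/c4.png

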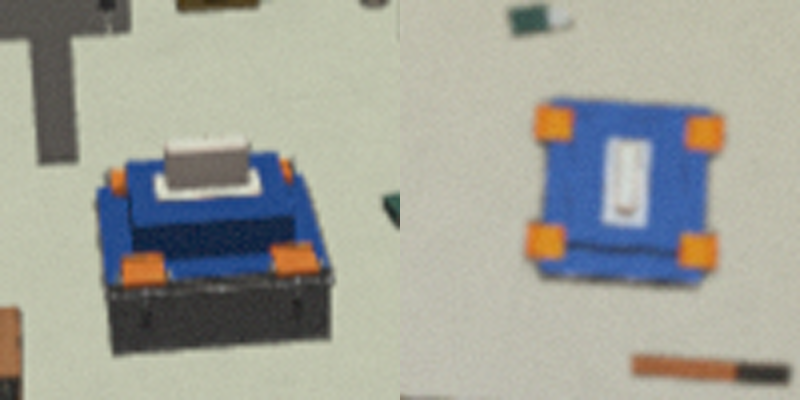

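The picture shows the lid square on the box and all four clips flat over the flange, in the top half at (554,123), (704,132), (545,241) and (697,251). The robot is clear, so I'm handing the job in.

```bash
python3 -c "
from cell import *
print(job_done())"
```

```text
the job is handed in; nothing more can be done
None
```

I packed all five tins as a pyramid, set the lid squarely on the box, snapped the four clips down in the order fl, nr, nl, fr, and handed the job in at about 52 s of robot time.

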